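# Clip the theft sensor on the display phone and arm the alarm

## Robot

A 7-joint arm with a two-finger parallel gripper is mounted at the origin on a cart in front of the work surface, level with it; the furniture and walls round the work are solid. World frame = base frame: x ahead of the robot, y to its left, z up, the work surface at z = 0. Lengths are in m, angles in degrees, forces in N, time in s.
With the tool pointing down it reaches from about 0.425 to 0.875 m from the base axis. Payload 4.7 kg.
Tool frame: the origin (TCP) lies at the very end of the fingers, on their centre line; the grasp point (between the pads) lies env.grip_point_offset behind it (env.grip_point_offset is the distance from the TCP to the grasp point, in m); z points along the fingers, y is the direction in which the jaws open and shut (so a half turn about z gives the same grasp; the last joint's range is limited). The gripper opens to 87 mm and grips with 3 to 60 N. Pads are 19 mm wide; open, the fingers measure 117 mm over their backs; the gripper's body (75 mm by 190 mm) begins 51 mm behind the grasp point.
Start: joints at [77.584, 18.392, -4.016, 83.108, 1.295, 78.541, -3.26], TCP at [0.149, -0.633, 0.223] pointing down, gripper open.
Joint ranges: [-163.93, 163.93], [-17.29, 119.83], [-79.2, 71.16], [3.27, 140.29], [-89.18, 269.18], [5.43, 117.66], [-154.24, 154.24]. Speed limits (degrees/s): [147.25, 147.25, 180, 180, 180, 180, 180].

## Interface

Orientations are given as [roll, pitch, yaw] about the fixed x, y, z axes, in that order (R = Rz(yaw) Ry(pitch) Rx(roll)).
In Python, from cell import env gives the robot as it stands.
- The arm moves only by the tool send_rows, never from a script. Its argument "plan" is a list of rows, each a list of 7 numbers: the finger opening in mm, from 0 to 87, then the shift along the tool's x, y, z in mm, then the turn, a rotation vector about the tool's x, y, z in rad. A call has 1 to 12 rows; each row shifts and turns the commanded pose from where the row before left it, along the tool's axes as they then stand; what a row does not reach is not made up. A row lasts 1/10 s, in which the tool goes at most 50 mm and 8.59 degrees, less where a joint would pass 70% of its speed; a pose out of reach is approached as far as the arm can. A call is refused whole if a number of a shift passes 50 or a number of a turn 0.15, either way. A call with a gripper value outside its range is refused whole. The fingers move at their own pace and stop on an object; "grip_force" is the grip in N (left out, the last holds). Time passes only in rows, so rows that do not move let the fingers close. It gives the time, the measured TCP pose, the force and the opening at its end, in the units of the state.
- env.get_obs(): the state, without advancing time (a new reading comes with each control period).
- env.read_camera(name): name is "scene" or "top" or "wrist"; returns the picture (480x640x3 uint8, red, green, blue); there is no depth.
- env.get_calibration(name): a dict with "fx", "fy", "cx", "cy" (pixels), "k1" (the pictures are not rectified: a ray, as slopes to the right and down, at radius r is drawn at 1 + k1 r^2 times it, then the intrinsics apply), "extrinsics" (4x4, takes a point from camera to world coordinates). Camera axes: x right, y down, z forward; pixel columns grow to the right and rows downward; lengths in m; the calibration is good to about 2 mm. A picture is of the moment at which its call begins: read the wrist's pose just before it. get_calibration takes no time and is no camera call; for the wrist camera it gives the pose at the moment of the call.
- env.sign_off(): hands the job in, once; it reports no verdict.
Trained networks look in the newest picture that a camera, given by its name, has taken for a name from the list of things; names that differ only in an ending like _2 or _b are one class to them, and where a whole thing is asked for, a point or a joint stands for the part that bears it (a point fixed in the world has none). Each returns a list of dicts, best first, with "confidence" (0 to 1); they miss things now and then, are a little off and sometimes report something else, mostly with a low value. They report only what shows in the picture. A call takes as long as a camera call.
- env.regions_of(camera, query): "region" (480x640 bool, what is visible of it) and "rect" ([left, top, right, bottom] in pixels, round what is visible of it).
The state is a dict: "time_s": time; "qpos": joint angles; "joint_velocities": joint speeds; "effort": joint torques, N m; "tool_pos": TCP position; "tool_rot": TCP orientation; "force": force on the tool from outside, world axes, zero at the start; "wrist_torque": the same for the moment, N m; "grip_width": finger opening in m.
Only numpy, scipy, OpenCV 4.12 (cv2) and the standard library are available. Lean on these libraries where they do the work, as an engineer would, in place of code of your own. Each camera call takes 0.05 s, during which the arm holds its last target. There are 200 camera calls.

## Task

Secure the phone that stands on edge in its display stand: squeeze the sprung sensor clip open and release it onto the phone's free upright end edge, with at least half the depth of its jaw pads over the phone, level and square to it, at about mid-height, clear of the counter. Then, with the clip left on, push the alarm unit's sprung plunger fully down and let it come back up. Do not knock over or push away any of the bottles, the can, the carton or the lighter standing about.

Things in the scene. Friction and masses are not known exactly. Their poses are not given: they have to be found in the camera images.
- clip: grey sprung clip like a big clothes peg, lying on its side on the counter, hinge axis vertical: 118 mm long, 24 mm high, 55 g. Origin: underside of the pivot (steel barrel 20 mm across); z up, +x to the jaws (pads x = 24 to 50 mm, 26 mm deep), -x to the two flat handles (x = -22 to -68 mm). The frame belongs to one leg: it turns by half the hinge angle from the clip's middle line
- clip_grip (a point): point on the clip's middle line, halfway up (12 mm), between the handles, 45 mm behind the pivot: squeeze here across y. Outer width over the handles here 54 mm at rest (63 mm at their ends); pressed until they stop (about 15 N) their outer faces are parallel, 36 mm apart
- clip_mouth (a point): middle of the clip's jaw tips, 50 mm ahead of the pivot, halfway up; jaws squeezed fully open gape 21 mm at the tip and 15 mm at the back of the pads
- clip_leg (a joint): hinge of the clip, rad: 0 at rest with the jaws shut, 0.40 fully squeezed open; about 0.14 when the pads grip the 9 mm phone flat. The spring drives it to 0.
- stand: fixed phone stand: base 12 mm high, 64 wide, grey cheeks to 36 mm high, bracket 82 mm high over one end; holds a black phone on its long edge. Origin on the counter below the phone's free upright end edge; z up; +x along the phone to the bracket. Phone: x = 0 to 149, y = -4.5 to 4.5, z = 14 to 85 mm. Base and cheeks begin at x = 40 mm: the phone's end overhangs freely
- phone_edge (a point): mid-height (z = 49.5 mm above the counter) of the phone's free upright end edge, on the phone's middle plane; axes as stand (+x into the phone)
- alarm: alarm unit, a fixed black box 70 (x) by 90 (y) by 30 mm high with a round plunger on top at y = +15 mm; origin under its centre, z up
- plunger_top (a point): centre of the top face of the alarm's plunger, a grey cap 26 mm across, 50 mm above the counter when up
- plunger (a joint): stroke of the plunger, m: 0 up, 0.009 fully down; sprung, about 3.6 N at the start and 7.7 N at the bottom
- dropper: brown dropper bottle, 33 mm across, 102 mm high, standing beside the phone's free edge; origin under its centre, z up
- rollon: white roll-on bottle with a red cap, 36 by 42 by 106 mm high, standing beside the phone's free edge; origin under its centre, z up
- lighter: lighter lying flat beside the clip, 81 (x) by 25 by 12 mm; origin under its centre, z up
- mint_carton: small blue carton standing beside the clip's jaws, 22 (x) by 56 (y) by 88 mm high; origin under its centre, z up
- tall_can: tall drinks can behind the alarm unit, 53 mm across, 134 mm high; origin under its centre, z up
- polish: small nail polish bottle beside the alarm unit, 31 mm across, 79 mm high; origin under its centre, z up

How it is judged (in metres and radians):
On the way, in this order (a step that is already met when the one before it is completed fails the run):
1. the clip, let go by the fingers, grips the phone's free upright edge (x of phone_edge in the frame of clip between 0.008 and 0.039 m and y of phone_edge in the frame of clip between -0.01 and 0.01 m and z of phone_edge in the frame of clip between -0.009 and 0.033 m and value of joint clip_leg between 0.09 and 0.2 rad and angle between the x axis of clip and the x axis of stand, either way round below 0.25 rad and angle between clip's own z axis and vertical below 0.2 rad and contact force between clip and stand above 2 N and contact force between clip and the fingers below 0.1 N), for 0.3 s.
2. the plunger is pushed fully down with the clip on the edge (value of joint plunger above 0.008 m and x of phone_edge in the frame of clip between 0.008 and 0.039 m and y of phone_edge in the frame of clip between -0.01 and 0.01 m and z of phone_edge in the frame of clip between -0.009 and 0.033 m and value of joint clip_leg between 0.09 and 0.2 rad and angle between the x axis of clip and the x axis of stand, either way round below 0.25 rad and angle between clip's own z axis and vertical below 0.2 rad and contact force between clip and stand above 2 N), for 0.1 s.
At the end, for the whole second after the job is handed in: The clip, released and at rest, grips the free edge (hinge 0.09-0.20 rad, over 2 N): edge 11 mm or more inside the pads, clip middle within 21 mm of mid-height, along the phone within 0.25 rad, level within 0.2 rad; the plunger, pushed down 8 mm or more after that, is back up within 2 mm (all of step 1 and linear speed of clip below 0.02 m/s and value of joint plunger below 0.002 m); the robot touches nothing.
It fails at once if a bottle, the can, the carton or the lighter is pushed more than 25 mm (distance of any of dropper, rollon, lighter, mint_carton, tall_can, polish from where it was at the start of the episode above 0.025 m).
It fails at once if a bottle, the can, the carton or the lighter is tipped (angle between any of dropper, rollon, lighter, mint_carton, tall_can, polish's own z axis and vertical above 0.4 rad).
It also fails if it takes over 54 s, if anything falls off the work surface, if the arm or the gripper's body presses on something with over 40 N, if the wrist force passes 120 N, or if a joint passes its speed limit or range.

## Working session

There is one attempt and no reset: what is moved stays moved. The work goes in short steps, Python scripts to look and compute and a tool call to move; the robot and the scene stay as the last step left them, time stands still between calls to the robot, and variables do not carry over. Pictures are saved under pics/ and viewed, about 8 in all and at most 12, crops included, and the job is handed in when it is done.

Besides the shell and the picture viewer there is one more tool, called after ">>>" as name(argument=value, ...) on one line, values as JSON. send_rows: Moves the arm, as the interface text tells. Its arguments: {"type":"object","properties":{"plan":{"type":"array"},"grip_force":{"type":"number"}},"required":["plan"]}

```bash
ls; mkdir -p pics; python3 - <<'E'
from cell import env
import cv2,numpy as np
o=env.get_obs();print(o['time_s'],o['tool_pos'],o['tool_rot'],o['grip_width'],env.grip_point_offset)
for n in ('scene','top'):
    im=env.read_camera(n); cv2.imwrite(f'pics/{n}0.png',im[:,:,::-1])
    c=env.get_calibration(n);print(n,{k:(np.round(v,3).tolist()) for k,v in c.items()})
    for q in ['clip','stand','phone_edge','alarm','plunger','dropper','rollon','lighter','mint_carton','tall_can','polish']:
        print(n,q,[(round(float(d['confidence']),2),np.round(d['rect']).tolist(),int(d['region'].sum())) for d in env.regions_of(n,q)[:2]])
E
```

```text
pics
0.0 [ 0.14851429 -0.63222548  0.22145588] [-1.79889584e+02  6.33677580e-03  1.32257650e+01] 0.08701512773885123 0.0187
scene {'fx': 617.326, 'fy': 617.326, 'cx': 312.97, 'cy': 237.859, 'k1': 0.054, 'extrinsics': [[0.94, -0.202, 0.276, 0.176], [-0.342, -0.589, 0.732, -1.067], [0.015, -0.782, -0.623, 0.858], [0.0, 0.0, 0.0, 1.0]]}
scene clip [(0.56, [291.0, 240.0, 338.0, 267.0], 670)]
scene stand [(0.89, [368.0, 300.0, 456.0, 356.0], 3142), (0.52, [299.0, 177.0, 315.0, 208.0], 275)]
scene phone_edge [(0.81, [365.0, 299.0, 452.0, 355.0], 3260)]
scene alarm [(0.8, [264.0, 172.0, 303.0, 201.0], 841)]
scene plunger []
scene dropper [(0.64, [346.0, 286.0, 368.0, 330.0], 705)]
scene rollon [(0.8, [376.0, 334.0, 405.0, 396.0], 1118), (0.74, [293.0, 126.0, 310.0, 178.0], 1064)]
scene lighter [(0.48, [335.0, 240.0, 370.0, 259.0], 249)]
scene mint_carton [(0.81, [334.0, 245.0, 358.0, 297.0], 783), (0.47, [368.0, 300.0, 452.0, 355.0], 3136)]
scene tall_can [(0.69, [293.0, 127.0, 312.0, 180.0], 1079)]
scene polish [(0.91, [300.0, 175.0, 315.0, 208.0], 336), (0.28, [348.0, 286.0, 368.0, 332.0]
[... 263 characters left out ...]
, 225)]
top stand [(0.68, [409.0, 188.0, 436.0, 253.0], 1464)]
top phone_edge [(0.96, [408.0, 188.0, 440.0, 259.0], 1512)]
top alarm [(0.66, [178.0, 226.0, 222.0, 270.0], 1167)]
top plunger [(0.65, [184.0, 244.0, 197.0, 257.0], 92)]
top dropper [(0.74, [340.0, 228.0, 360.0, 255.0], 303), (0.44, [383.0, 243.0, 403.0, 259.0], 195)]
top rollon [(0.61, [446.0, 242.0, 472.0, 262.0], 363), (0.35, [408.0, 190.0, 437.0, 254.0], 1467)]
top lighter [(0.78, [295.0, 210.0, 325.0, 235.0], 279)]
top mint_carton [(0.66, [341.0, 230.0, 363.0, 256.0], 282)]
top tall_can [(0.81, [151.0, 205.0, 188.0, 233.0], 659), (0.36, [341.0, 230.0, 362.0, 256.0], 291)]
top polish [(0.5, [219.0, 226.0, 237.0, 245.0], 167)]
```

```bash
python3 - <<'E'
import cv2
t=cv2.imread('pics/top0.png')[170:290,140:490]
s=cv2.imread('pics/scene0.png')[120:410,240:480]
cv2.imwrite('pics/v1.png',cv2.resize(t,(798,274),interpolation=cv2.INTER_CUBIC))
cv2.imwrite('pics/v2.png',cv2.resize(s,None,fx=2,fy=2,interpolation=cv2.INTER_CUBIC))
E
```

```text
(no output)
```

View pics/v1.png

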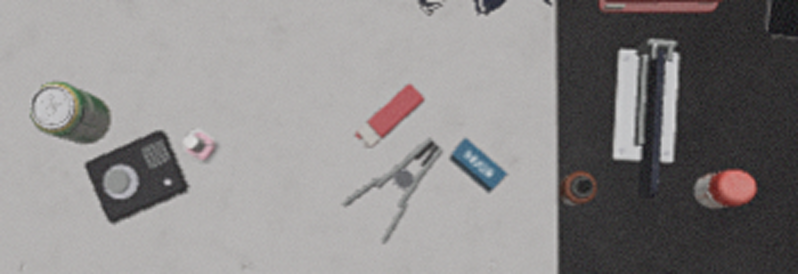

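View pics/v2.png

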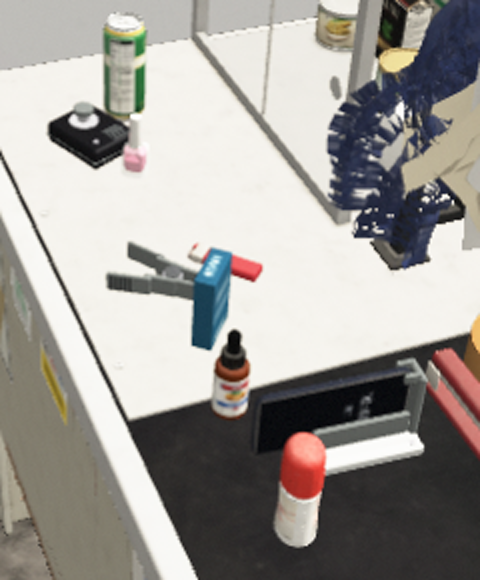

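```bash
cat > h.py <<'E'
from cell import env
import cv2,numpy as np
def w(cal,u,v,z):
    d=np.array([(u-cal['cx'])/cal['fx'],(v-cal['cy'])/cal['fy']]);r=d.copy()
    for _ in range(20): r=d/(1+cal['k1']*(r@r))
    E=np.array(cal['extrinsics']);D=E[:3,:3]@np.array([*r,1]);o=E[:3,3]
    return (o+D*(z-o[2])/D[2])
def p(cal,P):
    E=np.array(cal['extrinsics']);c=np.linalg.inv(E)@np.array([*P,1]);r=c[:2]/c[2];r=r*(1+cal['k1']*(r@r))
    return np.array([r[0]*cal['fx']+cal['cx'],r[1]*cal['fy']+cal['cy']])
def st():
    o=env.get_obs();print('t',round(o['time_s'],2),np.round(o['tool_pos'],4),np.round(o['tool_rot'],2),'F',np.round(o['force'],2),'g',round(o['grip_width'],4));return o
E
python3 - <<'E'
from h import *
c=env.get_calibration('top')
k=350/798
for n,x,y,z in [('pivot',403,180,.024),('tipmid',433,145,.018),('h1',346,205,.018),('h2',386,240,.018),('phone end top',649,194,.085),('phone far top',659,47,.085),('plunger',121,180,.05),('dropper top',581,184,.1),('rollon top',738,186,.1),('carton top',479,164,.088),('can top',52,107,.134),('polish top',195,142,.079),('lighter',392,115,.012),('surf left',558,200,0)]:
    print(n,np.round(w(c,140+x*k,170+y*k,z),3))
print(np.round(np.array(env.get_calibration('wrist')['extrinsics']),3).tolist(), env.get_calibration('wrist')['fx'])
E
```

```text
pivot [ 0.549 -0.147  0.024]
tipmid [ 0.586 -0.179  0.018]
h1 [ 0.524 -0.087  0.018]
h2 [ 0.487 -0.129  0.018]
phone end top [ 0.532 -0.393  0.085]
phone far top [ 0.679 -0.405  0.085]
plunger [0.549 0.142 0.05 ]
dropper top [ 0.541 -0.323  0.1  ]
rollon top [ 0.539 -0.478  0.1  ]
carton top [ 0.562 -0.224  0.088]
can top [0.615 0.189 0.134]
polish top [0.585 0.061 0.079]
lighter [ 0.619 -0.136  0.012]
surf left [ 0.529 -0.312  0.   ]
[[0.229, -0.93, -0.287, 0.228], [-0.973, -0.219, -0.069, -0.615], [0.001, 0.295, -0.955, 0.385], [0.0, 0.0, 0.0, 1.0]] 354.3783943376051
```

>>> send_rows(plan=[[87,36.5,-32.2,0,0,0,0],[87,36.5,-32.2,0,0,0,0],[87,36.5,-32.2,0,0,0,0],[87,36.5,-32.2,0,0,0,0],[87,36.5,-32.2,0,0,0,0],[87,36.5,-32.2,0,0,0,0],[87,36.5,-32.2,0,0,0,0],[87,36.5,-32.2,0,0,0,0],[87,36.5,-32.2,0,0,0,0],[87,36.5,-32.2,0,0,0,0],[87,36.5,-32.2,0,0,0,0],[87,36.5,-32.2,0,0,0,0]])

```text
time_s: 2.4
tool_pos: [0.4875, -0.1548, 0.223]
tool_rot: [179.9, -0.0, 13.2]
force: [0.8, -0.4, 0.1]
grip_width: 0.0869
```

>>> send_rows(plan=[[87,36.5,-32.2,0,0,0,0.136],[87,0,0,0,0,0,0.136],[87,0,0,0,0,0,0.136],[87,0,0,0,0,0,0.136],[87,0,0,0,0,0,0.136],[87,0,0,0,0,0,0.136],[87,0,0,0,0,0,0.137],[87,0,0,0,0,0,0],[87,0,0,0,0,0,0]])

```text
time_s: 3.3
tool_pos: [0.5122, -0.1209, 0.2226]
tool_rot: [180.0, -0.0, -40.4]
force: [0.1, -0.8, -0.5]
grip_width: 0.0869
```

```bash
python3 - <<'E'
from h import *
st();c=env.get_calibration('wrist');im=env.read_camera('wrist');cv2.imwrite('pics/w1.png',im[:,:,::-1])
v=im[:,:,::-1].copy()
for d in env.regions_of('wrist','clip')[:1]:
    print(d['confidence'],d['rect']);cn,_=cv2.findContours(d['region'].astype('uint8'),0,1);cv2.drawContours(v,cn,-1,(0,0,255),1)
P=np.array([.549,-.147,.024]);print(p(c,P))
# rectified ground-plane view at z=.024 : 0.5mm/px, centred on clip
H=cv2.getPerspectiveTransform
xs=np.arange(.44,.64,.0005);ys=np.arange(-.03,-.26,-.0005)
m=np.array([[p(c,(x,y,.024)) for y in ys] for x in xs[::-1]],dtype=np.float32)
cv2.imwrite('pics/w1r.png',cv2.resize(cv2.remap(im[:,:,::-1],m[...,0],m[...,1],1),None,fx=1.5,fy=1.5))
cv2.imwrite('pics/w1v.png',v)
E
```

```text
t 3.3 [ 0.5122 -0.1209  0.2226] [ 1.7999e+02 -1.0000e-02 -4.0400e+01] F [ 0.08 -0.78 -0.54] g 0.0869
[317.16779581 170.48704117]
```

View pics/w1r.png

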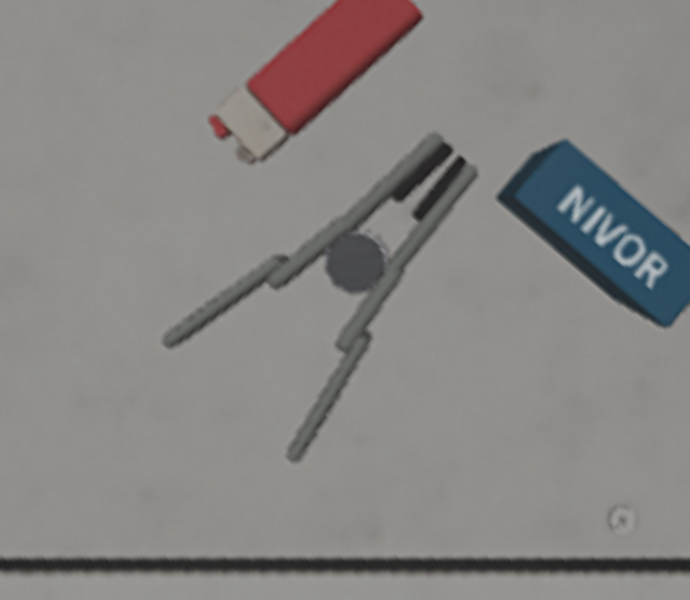

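>>> send_rows(plan=[[87,1.5,-6,40,0,0,0.028],[87,0,0,40,0,0,0],[87,0,0,40,0,0,0],[87,0,0,35,0,0,0],[87,0,0,25,0,0,0],[87,0,0,20,0,0,0],[87,0,0,12,0,0,0],[87,0,0,7,0,0,0],[87,0,0,0,0,0,0]])

```text
time_s: 4.3
tool_pos: [0.5169, -0.1173, 0.0032]
tool_rot: [180.0, 0.0, -42.2]
force: [-0.3, -0.6, 0.2]
grip_width: 0.0868
```

>>> send_rows(plan=[[50,0,0,0,0,0,0],[45,0,0,0,0,0,0],[36,0,0,0,0,0,0],[30,0,0,0,0,0,0],[30,0,0,0,0,0,0],[30,0,0,0,0,0,0],[30,0,0,0,0,0,0],[30,0,0,0,0,0,0]], grip_force=28)

```text
time_s: 5.1
tool_pos: [0.5176, -0.1171, 0.004]
tool_rot: [-180.0, -0.0, -42.2]
force: [-0.4, 0.6, 4.7]
grip_width: 0.0356
```

>>> send_rows(plan=[[30,0,0,-15,0,0,0],[30,0,0,-35,0,0,0],[30,0,0,-40,0,0,0],[30,0,0,-40,0,0,0],[30,0,0,-40,0,0,0],[30,0,0,-20,0,0,0]])

```text
time_s: 5.7
tool_pos: [0.5186, -0.1176, 0.1981]
tool_rot: [-179.9, -0.3, -42.2]
force: [0.1, -0.3, -0.2]
grip_width: 0.0355
```

>>> send_rows(plan=[[30,17.7,43.8,0,0,0,0],[30,17.7,43.8,0,0,0,0],[30,17.7,43.8,0,0,0,0],[30,17.7,43.8,0,0,0,0],[30,17.7,43.8,0,0,0,0],[30,17.7,43.8,0,0,0,-0.13],[30,0,0,0,0,0,-0.13],[30,0,0,0,0,0,-0.13],[30,0,0,0,0,0,-0.13],[30,0,0,0,0,0,-0.134],[30,0,0,0,0,0,0],[30,0,0,0,0,0,0]])

```text
time_s: 6.9
tool_pos: [0.4191, -0.3834, 0.1939]
tool_rot: [180.0, 0.0, -4.9]
force: [-0.0, -0.6, -0.1]
grip_width: 0.0355
```

```bash
python3 - <<'E'
from h import *
st();c=env.get_calibration('wrist');im=env.read_camera('wrist');cv2.imwrite('pics/w2.png',im[:,:,::-1])
for P in [(.532,-.393,.085),(.681,-.405,.085),(.541,-.323,.1),(.539,-.478,.1)]: print(p(c,P))
E
```

```text
t 6.9 [ 0.4191 -0.3834  0.1939] [ 1.7998e+02  1.0000e-02 -4.9000e+00] F [-0.05 -0.56 -0.13] g 0.0355
[320.52285935  84.60962329]
[ 318.97578336 -194.33523995]
[213.92739918  76.78467686]
[449.18898605  58.1196029 ]
```

View pics/w2.png

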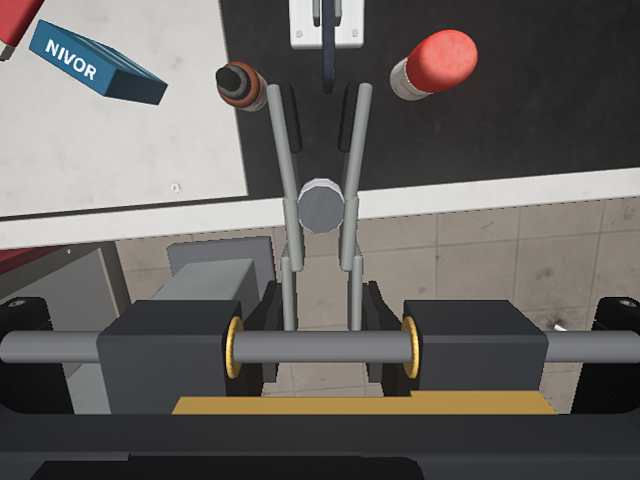

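```bash
python3 - <<'E'
from h import *
im=cv2.imread('pics/w2.png');cv2.imwrite('pics/w2c.png',cv2.resize(im[0:140,200:480],None,fx=2.8,fy=2.8,interpolation=cv2.INTER_CUBIC))
c=env.get_calibration('wrist')
t=cv2.imread('pics/top0.png');cv2.imwrite('pics/t2.png',cv2.resize(t[180:265,380:480],None,fx=6,fy=6,interpolation=cv2.INTER_CUBIC))
E
```

```text
(no output)
```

View pics/w2c.png

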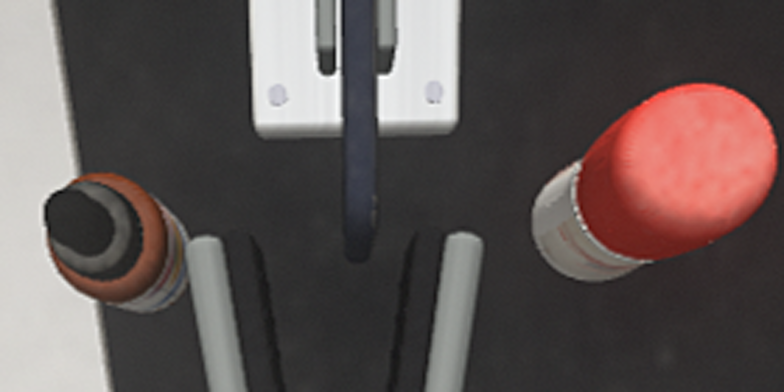

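View pics/t2.png

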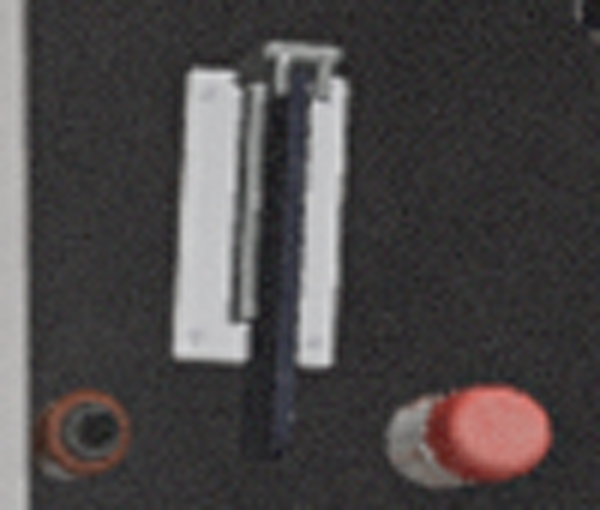

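```bash
python3 - <<'E'
from h import *
c=env.get_calibration('wrist');t=env.get_calibration('top')
print(np.round(np.array(c['extrinsics'])[:3,3],4))
f=lambda x,y:(200+x/2.8-.3,y/2.8-.3)
for n,x,y,z in [('ph row0',360,2,.085),('ph row120',360,120,.085),('ph200',359.5,200,.085),('end@top',358,262,.085),('end@bot',358,262,.014),('base L',257,133,.012),('base R',458,131,.012),('tipL',206,236,.212),('tipR',465,236,.212),('dropper base front',160,310,.0),('dropper cap',75,220,.1),('rollon base',595,280,0),('rollon cap',700,150,.1)]:
    print(n,np.round(w(c,*f(x,y),z),4))
g=lambda x,y:(380+x/6-.4,180+y/6-.4)
for n,x,y,z in [('T far',299,85,.085),('T 300',289,300,.085),('T end',282,455,.085),('T base L',176,360,.012),('T base R',332,365,.012),('T base FL',188,72,.012),('dropper',92,430,.1),('rollon',497,432,.106)]:
    print(n,np.round(w(t,*g(x,y),z),4))
for P in [(.532,-.393,.085),(.532,-.393,.014)]: print(p(c,P))
st()
E
```

```text
[ 0.5003 -0.3908  0.3562]
ph row0 [ 0.5828 -0.4025  0.085 ]
ph row120 [ 0.558  -0.4005  0.085 ]
ph200 [ 0.5402 -0.399   0.085 ]
end@top [ 0.526  -0.3974  0.085 ]
end@bot [ 0.5327 -0.3992  0.014 ]
base L [ 0.5726 -0.3709  0.012 ]
base R [ 0.5679 -0.4332  0.012 ]
tipL [ 0.5189 -0.3743  0.212 ]
tipR [ 0.516  -0.4088  0.212 ]
dropper base front [ 0.5247 -0.3318  0.    ]
dropper cap [ 0.5394 -0.3311  0.1   ]
rollon base [ 0.5218 -0.4781  0.    ]
rollon cap [ 0.5419 -0.4782  0.1   ]
T far [ 0.6719 -0.4056  0.085 ]
T 300 [ 0.5898 -0.4007  0.085 ]
T end [ 0.531  -0.3973  0.085 ]
T base L [ 0.5719 -0.3693  0.012 ]
T base R [ 0.5697 -0.432   0.012 ]
T base FL [ 0.6884 -0.3755  0.012 ]
dropper [ 0.54   -0.3235  0.1   ]
rollon [ 0.5386 -0.4735  0.106 ]
[320.60611298  84.6878212 ]
[320.75712564  94.7647138 ]
t 6.95 [ 0.4191 -0.3834  0.1938] [ 1.7998e+02  1.0000e-02 -4.8800e+00] F [ 0.5  -0.24 -0.08] g 0.0354
```

>>> send_rows(plan=[[30,-1,6,10,0,0,-0.009],[30,0,0,35,0,0,0],[30,0,0,35,0,0,0],[30,0,0,35,0,0,0],[30,0,0,20,0,0,0],[30,0,0,13,0,0,0],[30,0,0,0,0,0,0],[30,0,0,0,0,0,0]])

```text
time_s: 7.75
tool_pos: [0.4182, -0.3898, 0.0462]
tool_rot: [180.0, -0.0, -4.2]
force: [0.5, -0.6, 0.7]
grip_width: 0.0353
```

```bash
python3 - <<'E'
from h import *
st();c=env.get_calibration('wrist');im=env.read_camera('wrist');cv2.imwrite('pics/w3.png',im[:,:,::-1])
cv2.imwrite('pics/w3c.png',cv2.resize(im[0:240,180:460,::-1],None,fx=2.5,fy=2.5,interpolation=cv2.INTER_CUBIC))
E
```

```text
t 7.75 [ 0.4182 -0.3898  0.0462] [ 1.7996e+02 -4.0000e-02 -4.2200e+00] F [ 0.46 -0.61  0.7 ] g 0.0353
```

View pics/w3c.png

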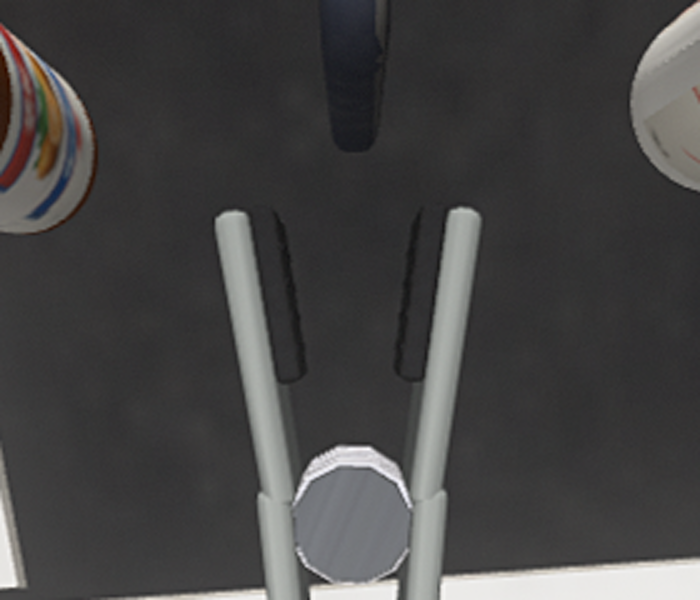

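>>> send_rows(plan=[[30,8,1,0,0,0,0],[30,10,0,0,0,0,0],[30,10,0,0,0,0,0],[30,7.5,0,0,0,0,0],[30,0,0,0,0,0,0],[30,0,0,0,0,0,0]])

```text
time_s: 8.4
tool_pos: [0.4533, -0.3927, 0.0454]
tool_rot: [-180.0, 0.0, -4.2]
force: [-0.3, -0.4, -2.2]
grip_width: 0.0354
```

```bash
python3 - <<'E'
from h import *
st();c=env.get_calibration('wrist');im=env.read_camera('wrist');cv2.imwrite('pics/w4.png',im[:,:,::-1])
cv2.imwrite('pics/w4c.png',cv2.resize(im[0:240,180:460,::-1],None,fx=2.5,fy=2.5,interpolation=cv2.INTER_CUBIC))
for P in [(.5315,-.398,.085),(.5315,-.398,.066)]: print((p(c,P)-[180,0])*2.5)
E
```

```text
t 8.4 [ 0.4533 -0.3927  0.0454] [-1.7999e+02  4.0000e-02 -4.1700e+00] F [-0.31 -0.38 -2.23] g 0.0354
[347.22860235 353.88896198]
[348.10105559 350.5992008 ]
```

View pics/w4c.png

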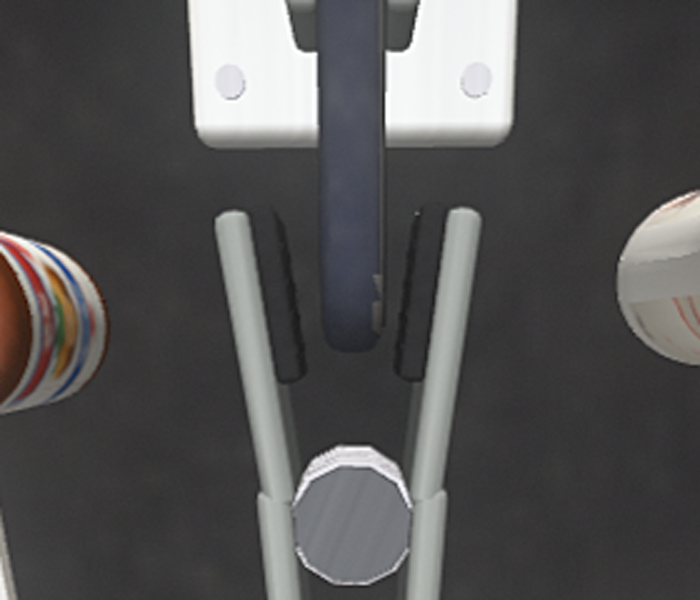

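>>> send_rows(plan=[[40,0,0,0,0,0,0],[44,0,0,0,0,0,0],[48,0,0,0,0,0,0],[52,0,0,0,0,0,0],[58,0,0,0,0,0,0],[64,0,0,0,0,0,0],[68,0,0,0,0,0,0],[68,0,0,0,0,0,0],[68,0,0,0,0,0,0]])

```text
time_s: 9.35
tool_pos: [0.4532, -0.3929, 0.0456]
tool_rot: [180.0, 0.0, -4.2]
force: [-0.4, -0.1, 0.0]
grip_width: 0.0673
```

```bash
python3 - <<'E'
from h import *
st();c=env.get_calibration('wrist');im=env.read_camera('wrist')
a=cv2.resize(im[0:400,120:520,::-1],(560,560));cv2.imwrite('pics/w5.png',a)
E
```

```text
t 9.35 [ 0.4532 -0.3929  0.0456] [ 1.7999e+02  1.0000e-02 -4.2000e+00] F [-0.44 -0.14  0.05] g 0.0673
```

View pics/w5.png

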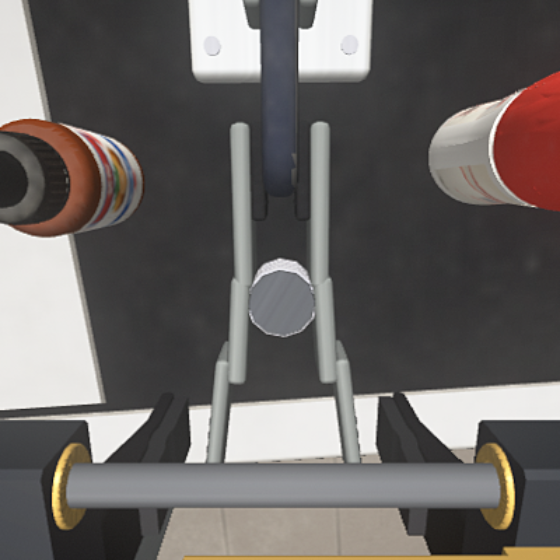

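>>> send_rows(plan=[[68,0,0,-5,0,0,0],[68,0,0,-10,0,0,0],[68,0,0,-15,0,0,0],[68,0,0,-30,0,0,0],[68,0,0,-40,0,0,0],[68,0,0,-45,0,0,0],[30,0,0,-20,0,0,0],[0,0,0,0,0,0,0]])

```text
time_s: 10.2
tool_pos: [0.4554, -0.3943, 0.2167]
tool_rot: [179.6, -0.4, -4.2]
force: [1.0, -0.1, -0.3]
grip_width: 0.0585
```

>>> send_rows(plan=[[0,0.7,-48.6,0,0,0,0],[0,0.7,-48.6,0,0,0,0],[0,0.7,-48.6,0,0,0,0],[0,0.7,-48.6,0,0,0,0],[0,0.7,-48.6,0,0,0,0],[0,0.7,-48.6,0,0,0,0],[0,0.7,-48.6,0,0,0,0],[0,0.7,-48.6,0,0,0,0],[0,0.7,-48.6,0,0,0,0],[0,0.7,-48.6,0,0,0,0],[0,0.7,-48.6,0,0,0,0]])

```text
time_s: 11.3
tool_pos: [0.4995, 0.1413, 0.2106]
tool_rot: [179.9, -0.0, -4.2]
force: [1.1, 0.3, 0.3]
grip_width: 0.0002
```

>>> send_rows(plan=[[0,0,0,0,0,0,-0.137],[0,0,0,0,0,0,-0.137],[0,0,0,0,0,0,-0.137],[0,0,0,0,0,0,-0.137],[0,0,0,0,0,0,-0.137],[0,0,0,0,0,0,0],[0,0,0,0,0,0,0]])

```text
time_s: 12.0
tool_pos: [0.4998, 0.1396, 0.2103]
tool_rot: [180.0, 0.0, 34.9]
force: [0.1, -0.2, -0.6]
grip_width: 0.0001
```

```bash
python3 - <<'E'
from h import *
st();c=env.get_calibration('wrist');im=env.read_camera('wrist')
cv2.imwrite('pics/w6.png',im[:,:,::-1])
for q in ('plunger','clip'):
  for d in env.regions_of('wrist' if q=='plunger' else 'top',q)[:2]:
    r=d['rect'];print(q,d['confidence'],r)
    if q=='plunger': print(w(c,(r[0]+r[2])/2,(r[1]+r[3])/2,.05))
E
```

```text
t 12.0 [0.4998 0.1396 0.2103] [1.800e+02 4.000e-02 3.486e+01] F [ 0.1  -0.17 -0.6 ] g 0.0001
plunger 0.57 [334.5, 159.7, 355.8, 190.8]
[0.54786389 0.14655131 0.05      ]
clip 0.73 [303.9, 231.3, 331.5, 265.2]
```

View pics/w6.png

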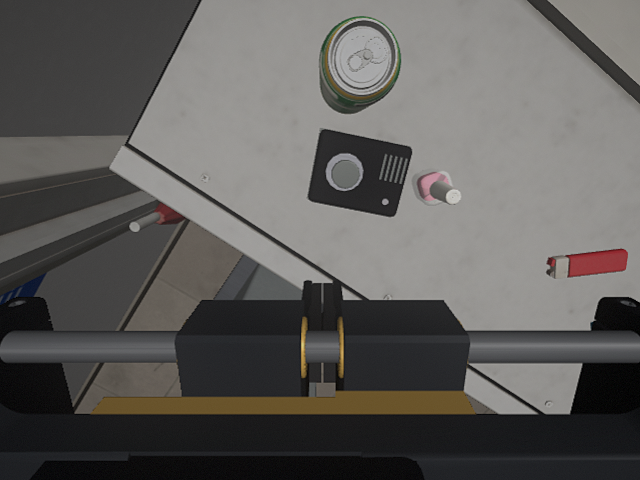

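>>> send_rows(plan=[[0,43,24,0,0,0,0],[0,0,0,40,0,0,0],[0,0,0,40,0,0,0],[0,0,0,35,0,0,0],[0,0,0,25,0,0,0],[0,0,0,10,0,0,0],[0,0,0,0,0,0,0]])

```text
time_s: 12.85
tool_pos: [0.5481, 0.1445, 0.0593]
tool_rot: [-179.9, 0.1, 35.0]
force: [-0.6, -1.0, 1.0]
grip_width: 0.0001
```

>>> send_rows(plan=[[0,0,0,6,0,0,0],[0,0,0,4,0,0,0],[0,0,0,4,0,0,0],[0,0,0,3,0,0,0],[0,0,0,1.5,0,0,0],[0,0,0,0,0,0,0],[0,0,0,0,0,0,0]])

```text
time_s: 13.55
tool_pos: [0.5501, 0.1449, 0.0433]
tool_rot: [179.9, -0.1, 35.0]
force: [-1.2, 0.2, 6.5]
grip_width: 0.0005
```

Contact force is rising as expected; I'll press on to the stop, then lift.

>>> send_rows(plan=[[0,0,0,1.5,0,0,0],[0,0,0,1.5,0,0,0],[0,0,0,1,0,0,0],[0,0,0,0,0,0,0],[0,0,0,0,0,0,0],[0,0,0,0,0,0,0]])

```text
time_s: 14.15
tool_pos: [0.5502, 0.145, 0.0413]
tool_rot: [179.8, -0.1, 35.0]
force: [-5.6, -2.4, 20.2]
grip_width: 0.0005
```

>>> send_rows(plan=[[0,0,0,-5,0,0,0],[0,0,0,-10,0,0,0],[0,0,0,-30,0,0,0],[0,0,0,-45,0,0,0],[0,0,0,-45,0,0,0],[0,0,0,-25,0,0,0],[0,-40,0,0,0,0,0],[0,0,0,0,0,0,0],[0,0,0,0,0,0,0]])

```text
time_s: 15.05
tool_pos: [0.516, 0.1208, 0.1981]
tool_rot: [179.9, 0.0, 35.0]
force: [0.3, -0.2, -0.3]
grip_width: 0.0004
```

```bash
python3 - <<'E'
from h import *
st()
s=env.read_camera('scene')[120:410,240:480,::-1];t=env.read_camera('top')[180:290,380:480,::-1];wv=env.read_camera('wrist')[100:240,270:450,::-1]
R=lambda a,W,H:cv2.resize(a,(W,H),interpolation=cv2.INTER_CUBIC)
cv2.imwrite('pics/f.png',np.hstack([R(s,480,580),np.vstack([R(t,300,330),R(wv,300,250)])]))
E
```

```text
t 15.05 [0.516  0.1208 0.1981] [1.799e+02 4.000e-02 3.495e+01] F [ 0.3  -0.18 -0.27] g 0.0004
```

View pics/f.png

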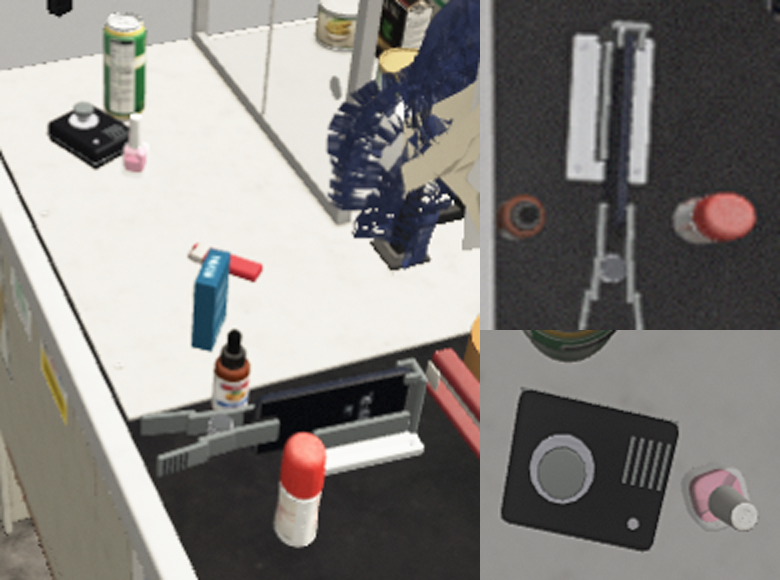

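```bash
python3 -c "
from cell import env
print(env.sign_off())"
```

```text
the job is handed in; nothing more can be done
None
```

The clip is on the phone's free end edge and released. The plunger was pushed to its stop and has come back up. I handed the job in at about 15 s of the 54 s allowed; no verdict was reported.

- **Clip:** I squeezed it fully open (35.6 mm across the handles) and slid it on with its middle planned about 4 mm above the phone's mid-height. Before release, the picture showed the phone edge about 4 mm short of the back of the pads, so most of their 26 mm depth was over it. After release the fingers were clear on both sides. In the last pictures it sat level and in line with the phone, though I judged level and hinge angle by eye and could not measure the clip's grip force.
- **Plunger:** I pressed it with closed fingers until the force reached 20 N at a height of 41.3 mm, which is about 8.7 mm of stroke against the hard stop. The last pictures show it back up, with the arm clear above it.
- **Other things:** the final pictures show the bottles, can, carton and lighter standing or lying where they were at the start.

No check failed. The top-camera and wrist-camera readings differed by about 1 mm on the phone's end and 4 mm on the plunger, both within the clearances I had.

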